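# Mesh and latch the carving turntable's work plate

## Robot

A 7-joint arm with a two-finger parallel gripper is mounted at the origin on the work surface. World frame = base frame: x ahead of the robot, y to its left, z up, the work surface at z = 0. Lengths are in m, angles in rad, forces in N, time in s.
With the tool pointing down it reaches from about 0.425 to 0.925 m from the base axis. Payload 6.8 kg.
Tool frame: the origin (TCP) lies midway between the tips of the shut fingers; the grasp point (between the pads) lies 19 mm behind it; z points along the fingers, y is the line along which they close (so a half turn about z gives the same grasp; the last joint's range is limited). The gripper opens to 85 mm and grips with 20 to 120 N. Pads are 22 mm wide; open, the fingers measure 114 mm over their backs; the gripper's body (76 mm by 85 mm) begins 54 mm behind the grasp point. The pads swing forward as they close: fully open they stand 13 mm farther back than shut.
Start: joints at [1.152, 0.477, 0.022, 1.555, -0.011, 1.109, -0.083], TCP at [0.206, -0.643, 0.231] pointing down, gripper open.
Joint ranges: [-2.96, 2.96], [-0.34, 2.1], [-1.41, 1.46], [0.24, 2.44], [-1.37, 4.51], [0.17, 1.92], [-2.96, 2.96]. Speed limits (rad/s): [2.39, 2.39, 3.14, 3.14, 3.14, 3.14, 3.14].

## Interface

Orientations are given as a rotation vector (axis times angle).
In Python, from bench import r gives the robot as it stands. The module is installed in compiled form; this text tells all that it offers.
- The arm moves only by the tool apply_moves, never from a script. Its argument "rows" is a list of rows, each a list of 6 numbers: the shift along the tool's x, y, z scaled (see below), then the turn, a rotation vector about the tool's x, y, z scaled (see below). A call has 1 to 5 rows; each row is the pose to reach, as a shift and turn from the pose commanded when the call began, along the tool's axes at that moment; what a row does not reach only later rows make up. The controller multiplies each number of a shift by 0.25 m and each number of a turn by 90 degrees. A row lasts 1/8 s, in which the tool goes at most 62.5 mm and 10.7 degrees, less where a joint would pass 70% of its speed; a pose out of reach is approached as far as the arm can. A call with a number of a shift or a turn outside -1 to 1 is refused whole. A call with a gripper value outside its range is refused whole. "claw" is the opening, from 0 (shut) to 1 (fully open), set as the call begins (left out, the last holds). The fingers move at their own pace and stop on an object; "newtons" is the grip in N (left out, the last holds). Time passes only in rows, so rows that repeat a pose let the fingers close. It gives the time, the measured TCP pose, the force, the opening and the grip force at its end, in the units of the state.
- r.get_obs(): the state, without advancing time (a new reading comes with each control period).
- r.grab_frame(name): name is "scene" or "top"; returns a dict with "pixels" (420x560x3 uint8, red, green, blue), "intrinsics" (3x3 intrinsics, pixels), "dist" ([k1, k2, p1, p2, k3] as OpenCV has them; the pictures are not rectified), "eye" and "attitude" of the camera in the world. Camera axes: x right, y up, looking along -z (the intrinsics and any distortion apply to the point x, -y, -z); pixel columns grow to the right and rows downward; lengths in m; the calibration is good to about 2 mm. A picture is of the moment at which its call begins. There is no depth.
- r.hand_in(): hands the job in; it is judged then, once.
Trained networks look in a picture, given as the dict that the camera call returned (one of the last four; its "shot" number tells which), for a name from the list of things; names that differ only in an ending like _2 or _b are one class to them, and where a whole thing is asked for, a point or a joint stands for the part that bears it (a point fixed in the world has none). Each returns a list of dicts, best first, with "conf" (0 to 1); they miss things now and then, are a little off and sometimes report something else, mostly with a low value. They report only what shows in the picture. A call takes as long as a camera call.
- r.search_frame(picture, thing): "rect" ([left, top, width, height] in pixels, round what is visible of it).
- r.outline_of(picture, thing): "pixels" (420x560 bool, what is visible of it) and "rect" ([left, top, width, height] in pixels, round what is visible of it).
- r.landmark_of(picture, thing): "point" ([column, row] in pixels: a listed point, or the origin of a listed thing).
The state is a dict: "clock": time; "joints": joint angles; "qvel": joint speeds; "tau": joint torques, N m; "tcp_pos": TCP position; "orientation": TCP orientation; "contact_force": force on the tool from outside, world axes, zero at the start; "moment": the same for the moment, N m; "grip_width": finger opening in m; "gripper_force": force on a finger pad.
Only numpy, scipy, OpenCV 4.12 (cv2) and the standard library are available. Lean on these libraries where they do the work, as an engineer would, in place of code of your own. Each camera call takes 0.05 s, during which the arm holds its last target. There are 200 camera calls.

## Task

The round work plate of the carving turntable is only perched on the tip of its splined spindle. Turn and rock it gently until the hidden teeth mesh and it sinks a little, then press it fully home so that all three spring catches snap over its rim. Never push on it with more than 40 N, and leave the tools and other things around it where they are.

Things in the scene. Friction and masses are not known exactly. Their poses are not given: they have to be found in the camera images.
- work_plate: Loose round wooden work plate, 0.35 to 0.55 kg, z up. Origin: centre of the underside of its metal hub (diameter 55 mm, 66 mm long, blind bore with six teeth, open below). On the hub a disc, diameter 200 mm, 15 mm thick, top 81 mm above the origin. At the start the hub stands on the ends of the spindle's teeth, origin 29 mm above the seat, free to turn with light friction.
- boss (a point): Centre of the flat top (diameter 44 mm) of the turned wooden boss in the middle of the plate: a cone, diameter 60 mm at its foot, 35 mm high above the disc, its top 116 mm above the plate's origin: the place to press. Between boss and pegs the disc is flat.
- peg (a point): Top of one of the plate's four upright wooden pegs, good to push on: diameter 20 mm, 40 mm tall above the disc, 76 mm from the axis, tops 121 mm above the plate's origin. This one is in the plate's +x direction; the others in +y, -x and -y. Turning the perched plate takes 1 to 3 N at a peg.
- stand: Fixed dark cast-iron stand, origin on the bench under the spindle axis, z up: round foot (diameter 144 mm) and three arms with spring catches, along its own +x axis and at +-120 degrees, outer ends 122 mm from the axis. It carries a fixed vertical steel spindle with six teeth, 29 mm long from the seat up, then a smooth nose 35 mm long that centres the bore to about 1 mm.
- seat (a point): Point on the spindle axis, 20 mm above the bench, where the plate's origin lies when home. The spindle's teeth are hidden by the hub and set at an unknown angle. The plate meshes in six positions 60 degrees apart, +-4 degrees of play, and starts 14 to 46 degrees from one, either way. Meshed, it cannot turn on; when eased off it sinks 5 to 8 mm by its weight, on to the catches.
- catch0 (a joint): Outward travel (m) of the steel spring catch on the stand's +x arm: 0 at rest or snapped over the rim, at most 0.012. Catches are 24 mm wide with a sloping nose 84 to 96 mm above the seat, pushed out about 3 mm by the descending rim. Pressing the plate past all three takes about 10 to 27 N near its middle; should it hang askew on one, press the disc on its higher side.
- catch1 (a joint): The same for the catch at +120 degrees about the stand's z axis.
- catch2 (a joint): The same for the catch at -120 degrees about the stand's z axis.
- mallet: Bystander: turned wooden carving mallet standing upright, diameter 86 mm, 222 mm tall, origin at the centre of its foot.
- gouge: Bystander: carving gouge lying flat, about 250 mm long along its x axis, 28 mm high, origin under its middle.
- bottle: Bystander: green bottle standing upright, diameter 66 mm, 210 mm tall, origin at the centre of its base.
- offcut: Bystander: wooden offcut 120 x 45 x 30 mm, origin at the centre of its underside.

How it is judged:
By the outcome, as a careful person would: the job done as asked, in the order asked, and still so for the second after the job is handed in, with the robot touching nothing.
It also fails if it takes over 48 s, if anything falls off the work surface, if the arm or the gripper's body presses on something with over 40 N, if the wrist force passes 120 N, or if a joint passes its speed limit or range.

## Working session

There is one attempt and no reset: what is moved stays moved. The work goes in short steps, Python scripts to look and compute and a tool call to move; the robot and the scene stay as the last step left them, time stands still between calls to the robot, and variables do not carry over. Pictures are saved under pics/ and viewed, at most 10 in all, crops included, and the job is handed in when it is done.

Besides the shell and the picture viewer there is one more tool, called after "Call:" as name(argument=value, ...), one argument or row to a line, values as JSON. apply_moves: Moves the arm, as the interface text tells. Its arguments: {"type":"object","properties":{"rows":{"type":"array","items":{"type":"array","items":{"type":"number"}}},"claw":{"type":"number"},"newtons":{"type":"number"}},"required":["rows"]}

```bash
mkdir -p pics; cat > h.py <<'E'
import numpy as np, cv2
from scipy.spatial.transform import Rotation as R
from bench import r
def att(f):
    a=np.array(f['attitude'],float)
    return a if a.shape==(3,3) else R.from_rotvec(a).as_matrix() if a.size==3 else R.from_quat(a).as_matrix()
def ray(f,p):
    u=cv2.undistortPoints(np.array([[p]],float),np.array(f['intrinsics']),np.array(f['dist'],float))[0,0]
    return np.array(f['eye']),att(f)@np.array([u[0],-u[1],-1.])
def onz(f,p,z):
    e,d=ray(f,p); return e+d*(z-e[2])/d[2]
def tri(fs,ps):
    A=np.zeros((3,3));b=np.zeros(3)
    for f,p in zip(fs,ps):
        e,d=ray(f,p);d=d/np.linalg.norm(d);P=np.eye(3)-np.outer(d,d);A+=P;b+=P@e
    return np.linalg.solve(A,b)
def proj(f,X):
    X=np.atleast_2d(X); c=(X-np.array(f['eye']))@att(f); c=c*[1,-1,-1]
    return cv2.projectPoints(c,np.zeros(3),np.zeros(3),np.array(f['intrinsics']),np.array(f['dist'],float))[0][:,0]
def save(f,n): cv2.imwrite('pics/'+n,f['pixels'][:,:,::-1])
E
python3 - <<'E'
from h import *
np.set_printoptions(precision=4,suppress=True)
s=r.grab_frame('scene');t=r.grab_frame('top');print(s['eye'],s['attitude'],t['eye'],t['attitude'])
save(s,'s0.png');save(t,'t0.png')
for n in ['work_plate','boss','peg','stand','seat','mallet','gouge','bottle','offcut','catch0','catch1','catch2']:
    o=[]
    for f in (s,t):
        l=r.landmark_of(f,n) if n[:5]!='catch' else r.search_frame(f,n)
        o.append([(np.round(x.get('point',x.get('rect')),1).tolist(),round(x['conf'],2)) for x in l[:4]])
    print(n,o, tri([s,t],[o[0][0][0],o[1][0][0]]) if n[:5]!='catch' and o[0] and o[1] else '')
print(r.get_obs())
E
```

```text
[0.82   0.5553 1.1799] [0.182  0.7294 2.5991] [ 0.3277 -0.0158  1.2329] [ 0.1509 -0.1439 -1.5606]
work_plate [[], [([216.7, 211.4], 0.83)]] 
boss [[([315.0, 267.7], 0.64)], [([207.7, 201.8], 0.91)]] [0.5366 0.1827 0.1601]
peg [[([300.2, 291.7], 0.67), ([310.9, 377.5], 0.44)], [([192.2, 179.4], 0.59)]] [0.5972 0.2239 0.1548]
stand [[], []] 
seat [[([313.9, 284.2], 0.37)], []] 
mallet [[([221.7, 146.1], 0.88)], [([431.7, 202.2], 0.86)]] [ 0.5684 -0.4296  0.0002]
gouge [[([375.6, 344.4], 0.89)], [([135.6, 243.3], 0.86), ([195.5, 177.1], 0.23)]] [0.4506 0.4039 0.0163]
bottle [[([255.2, 137.9], 0.83)], [([428.0, 245.3], 0.67)]] [ 0.4454 -0.4138 -0.002 ]
offcut [[([311.1, 375.0], 0.71)], [([144.6, 174.7], 0.66)]] [0.6459 0.3946 0.0147]
catch0 [[([315.6, 310.7, 8.3, 10.2], 0.55)], [([214.4, 243.0, 13.1, 9.1], 0.58), ([237.6, 176.3, 9.9, 15.9], 0.53)]] 
catch1 [[([315.6, 310.7, 8.3, 10.2], 0.55)], [([214.4, 243.0, 13.1, 9.1], 0.58), ([237.6, 176.3, 9.9, 15.9], 0.53)]] 
catch2 [[([315.6, 310.7, 8.3, 10.2], 0.55)], [([214.4, 243.0, 13.1, 9.1], 0.58), ([237.6, 176.3, 9.9, 15.9], 0.53)]] 
{'clock': 1.3, 'joints': array([ 1.1519,  0.477 ,  0.0224,  1.5554, -0.0115,  1.1093, -0.0831]), 'qvel': array([ 0.0006, -0.0003, -0.0007,  0.002 ,  0.0001,  0.0009, -0.0003]), 'tau': array([ -0.0002, -59.6314,   1.6061, -28.1534,   0.0124,   0.0017,
        -0.    ]), 'tcp_pos': array([ 0.2064, -0.6427,  0.2313]), 'orientation': array([3.1037, 0.4862, 0.    ]), 'contact_force': array([-0.5564,  0.2734, -0.0594]), 'moment': array([0.0254, 0.0191, 0.0054]), 'gripper_force': 0.0, 'grip_width': 0.08511977551099996}
```

View both.

```bash
python3 - <<'E'
import cv2,numpy as np
a=cv2.imread('pics/s0.png')[190:400,200:440];b=cv2.imread('pics/t0.png')[130:290,120:320]
cv2.imwrite('pics/c0.png',np.hstack([cv2.resize(a,(400,350)),cv2.resize(b,(400,350))]))
E
```

```text
(no output)
```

View pics/s0.png

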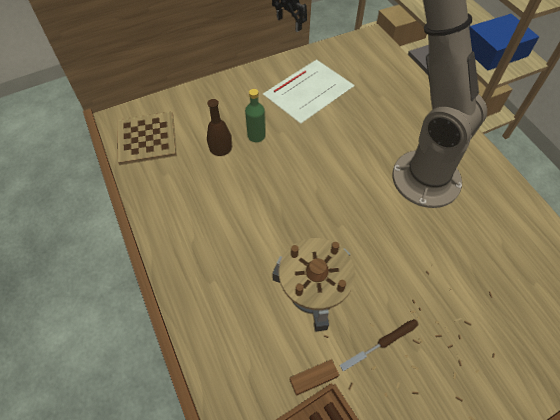

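View pics/c0.png

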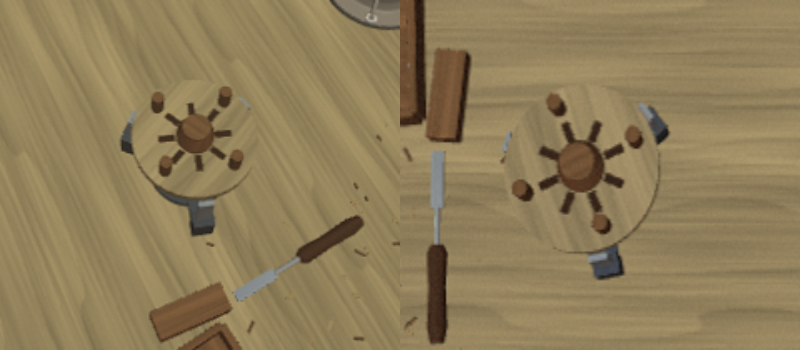

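```bash
python3 - <<'E'
from h import *
np.set_printoptions(precision=4,suppress=True)
s=r.grab_frame('scene');t=r.grab_frame('top')
pt=[(197,174),(236.5,189),(180.5,214),(220,231)]
ps=[(294,248),(335,245),(299,288),(342,284)]
A=np.array([onz(t,p,.168)[:2] for p in pt]);B=np.array([onz(s,p,.168)[:2] for p in ps])
print(A,A.mean(0));print(B,B.mean(0))
for f in (s,t):
    print(onz(f,r.landmark_of(f,'boss')[0]['point'],.165))
    for x in r.landmark_of(f,'peg'): print(x,onz(f,x['point'],.17))
    m=r.outline_of(f,'work_plate'); 
    if m: print(m[0]['conf'],m[0]['rect'])
o=r.get_obs(); print(R.from_rotvec(o['orientation']).as_matrix())
E
```

```text
[[0.6045 0.2122]
 [0.5664 0.1118]
 [0.5028 0.2488]
 [0.4614 0.1495]] [0.5338 0.1806]
[[0.5628 0.1113]
 [0.4624 0.1503]
 [0.6016 0.2154]
 [0.5005 0.253 ]] [0.5318 0.1825]
[0.5277 0.1747 0.165 ]
{'point': [301.6, 287.9], 'conf': 0.84} [0.5961 0.2187 0.17  ]
0.59 [277.4, 239.3, 79.9, 69.7]
[0.5336 0.1801 0.165 ]
{'point': [194.4, 177.3], 'conf': 0.76} [0.5955 0.2179 0.17  ]
0.94 [173.0, 163.8, 77.2, 80.1]
[[ 0.9521  0.3058  0.0001]
 [ 0.3058 -0.9521 -0.    ]
 [ 0.      0.     -1.    ]]
```

Call:
apply_moves(
  rows=[
    [0.6,-0.62,-0.52,0,0,-0.53],
    [0.6,-0.62,-0.52,0,0,-0.53],
    [0.6,-0.62,-0.52,0,0,-0.53],
    [0.6,-0.62,-0.52,0,0,-0.53],
    [0.6,-0.62,-0.52,0,0,-0.53],
  ],
  claw=0.45,
)

```text
clock: 2.33
tcp_pos: [0.3058, -0.4462, 0.365]
orientation: [2.628, 1.711, 0.003]
contact_force: [0.2, -1.0, -0.3]
grip_width: 0.0382
gripper_force: 0.0
```

```bash
cat >> h.py <<'E'
def to(target,yaw=None):
    "row for world target TCP (m) with tool x axis at yaw deg, tool down"
    o=r.get_obs(); M=R.from_rotvec(o['orientation'])
    d=M.inv().apply(np.array(target)-o['tcp_pos'])/.25
    y0=np.degrees(np.arctan2(*M.as_matrix()[[1,0],0]))
    Mt=M if yaw is None else R.from_euler('z',yaw,degrees=True)*R.from_euler('x',180,degrees=True)
    tr=np.degrees((M.inv()*Mt).as_rotvec())/90
    print('t',round(o['clock'],2),'tcp',o['tcp_pos'].round(4),'yaw',round(y0,1),'F',o['contact_force'].round(1),'w',round(o['grip_width'],3),'row',d.round(3),tr.round(3))
E
python3 -c "
from h import *
to((.43,-.2,.36),114.5);to((.5645,.1115,.25),114.5);print(r.get_obs()['joints'])"
```

```text
t 2.33 tcp [ 0.3058 -0.4462  0.365 ] yaw 66.1 F [ 0.2 -1.  -0.3] w 0.038 row [1.102 0.056 0.019] [ 0.003  0.003 -0.537]
t 2.33 tcp [ 0.3058 -0.4462  0.365 ] yaw 66.1 F [ 0.2 -1.  -0.3] w 0.038 row [2.46  0.041 0.456] [ 0.003  0.003 -0.537]
[ 1.03464252  0.16136509 -0.20569119  1.68889835  0.03336537  1.28857852
  0.40597463]
```

Call:
apply_moves(
  rows=[
    [1,0.02,0.02,0,0,-0.537],
    [1,0.02,0.02,0,0,-0.537],
    [1,0.02,0.02,0,0,-0.537],
    [1,0.02,0.02,0,0,-0.537],
    [1,0.02,0.02,0,0,-0.537],
  ],
)

```text
clock: 2.95
tcp_pos: [0.4123, -0.2186, 0.3569]
orientation: [1.696, 2.643, 0.002]
contact_force: [-0.2, -1.4, -0.1]
grip_width: 0.0384
gripper_force: 0.0
```

```bash
python3 -c "
from h import *
to((.5645,.1115,.22),114.5);print(r.get_obs()['joints'])"
```

```text
t 2.95 tcp [ 0.4123 -0.2186  0.3569] yaw 114.6 F [-0.2 -1.4 -0.1] w 0.038 row [0.947 1.103 0.549] [0.001 0.    0.001]
[ 0.80941759  0.05127266 -0.46849161  1.83377561  0.02348344  1.2608273
  0.76378495]
```

Call:
apply_moves(
  rows=[
    [0.8,0.95,0.3,0,0,0],
    [0.8,0.95,0.3,0,0,0],
    [0.8,0.95,0.3,0,0,0],
    [0.8,0.95,0.3,0,0,0],
    [0.8,0.95,0.3,0,0,0],
  ],
)

```text
clock: 3.58
tcp_pos: [0.5443, 0.0505, 0.2828]
orientation: [1.716, 2.631, 0.0]
contact_force: [0.5, -0.7, -0.3]
grip_width: 0.0386
gripper_force: 0.0
```

```bash
python3 -c "
from h import *
to((.5645,.1115,.20),114.5);print(r.get_obs()['joints'])"
```

```text
t 3.58 tcp [0.5443 0.0505 0.2828] yaw 113.8 F [ 0.5 -0.7 -0.3] w 0.039 row [0.191 0.172 0.331] [ 0.     0.    -0.008]
[ 0.36248538  0.29090564 -0.69044281  1.76665844  0.20173817  1.15490194
  0.0257575 ]
```

Call:
apply_moves(
  rows=[
    [0.19,0.17,0.2,0,0,0],
    [0.19,0.17,0.331,0,0,0],
    [0.19,0.17,0.331,0,0,0],
    [0.19,0.17,0.331,0,0,0],
  ],
)

```text
clock: 4.08
tcp_pos: [0.5639, 0.1089, 0.2015]
orientation: [1.716, 2.63, 0.001]
contact_force: [0.4, -0.2, 1.0]
grip_width: 0.0383
gripper_force: 0.0
```

```bash
python3 - <<'E'
from h import *
s=r.grab_frame('scene');t=r.grab_frame('top')
a=cv2.resize(s['pixels'][215:320,260:380],(400,350));b=cv2.resize(t['pixels'][150:255,160:280],(400,350))
cv2.imwrite('pics/c1.png',np.hstack([a,b])[:,:,::-1])
to((.5645,.1115,.145),114.5)
E
```

```text
t 4.17 tcp [0.5644 0.1087 0.2023] yaw 113.7 F [-0.4 -0.6 -0.4] w 0.038 row [0.01  0.004 0.229] [ 0.002  0.001 -0.009]
```

View pics/c1.png

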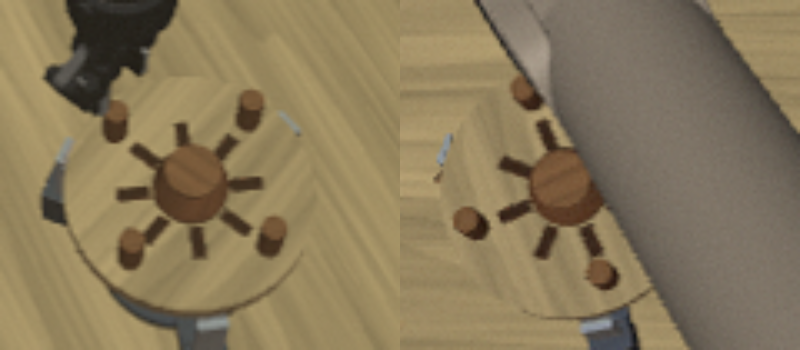

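Call:
apply_moves(
  rows=[
    [0.01,0,0.08,0,0,0],
    [0.01,0,0.15,0,0,0],
    [0.01,0,0.23,0,0,0],
    [0.01,0,0.23,0,0,0],
  ],
)

```text
clock: 4.68
tcp_pos: [0.5607, 0.1114, 0.1403]
orientation: [-1.713, -2.63, 0.005]
contact_force: [-0.4, -0.7, -0.5]
grip_width: 0.0383
gripper_force: 0.0
```

```bash
python3 - <<'E'
from h import *
s=r.grab_frame('scene')
a=s['pixels'][195:320,250:400]
cv2.imwrite('pics/c2.png',cv2.resize(a,(600,500))[:,:,::-1])
to((.5645,.1115,.145),114.5)
print(proj(s,[[.5645,.1115,.17],[.5645,.1115,.13],[.533,.181,.165]]))
E
```

```text
t 4.72 tcp [0.5615 0.1118 0.1415] yaw 113.8 F [-0.4 -0.1  0.3] w 0.038 row [-0.006  0.01  -0.014] [-0.001 -0.    -0.007]
[[293.49431272 247.97723387]
 [293.07469873 254.74365191]
 [316.7302084  265.96255307]]
```

View pics/c2.png

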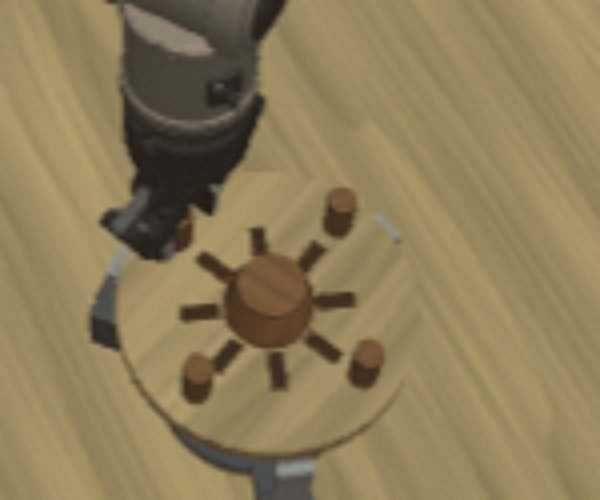

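Call:
apply_moves(
  rows=[
    [-0.006,0.01,0,0,0,-0.007],
    [-0.006,0.01,0,0,0,-0.007],
  ],
  claw=0.29,
  newtons=20,
)

```text
clock: 4.97
tcp_pos: [0.5658, 0.1118, 0.1433]
orientation: [1.7, 2.641, 0.002]
contact_force: [0.1, 0.4, 0.4]
grip_width: 0.0247
gripper_force: 0.0
```

Call:
apply_moves(
  rows=[
    [0,0.011,0,0,0,-0.022],
    [0.001,0.021,0,0,0,-0.044],
    [0.0017,0.032,0,0,0,-0.067],
    [0.0017,0.032,0,0,0,-0.067],
  ],
)

```text
clock: 5.48
tcp_pos: [0.5724, 0.1155, 0.1427]
orientation: [-1.558, -2.728, -0.001]
contact_force: [0.1, -0.7, -1.0]
grip_width: 0.0247
gripper_force: 0.0
```

Call:
apply_moves(
  rows=[
    [0,0.011,0,0,0,-0.022],
    [0.001,0.021,0,0,0,-0.044],
    [0.0017,0.032,0,0,0,-0.067],
    [0.0017,0.032,0,0,0,-0.067],
  ],
)

```text
clock: 5.98
tcp_pos: [0.579, 0.1199, 0.1426]
orientation: [-1.412, -2.806, -0.0]
contact_force: [-0.6, -0.4, -0.5]
grip_width: 0.0249
gripper_force: 0.0
```

```bash
cat >> h.py <<'E'
def st():
    a=np.radians(-65.5); C=np.array([.533,.181])
    o=r.get_obs(); d=o['tcp_pos'][:2]-C
    to((*C,.145)); print('tool angle moved',round(np.degrees(np.arctan2(d[1],d[0]))+65.5,1),'rad',round(np.hypot(*d),4))
E
python3 - <<'E'
from h import *
s=r.grab_frame('scene'); st()
for n in('boss','peg'):
    for x in r.landmark_of(s,n): print(n,x)
E
```

```text
t 6.03 tcp [0.579  0.1198 0.1426] yaw 126.5 F [-0.3  0.1  0.9] w 0.025 row [ 0.306 -0.002 -0.009] [0. 0. 0.]
tool angle moved 12.4 rad 0.0765
boss {'point': [315.0, 267.5], 'conf': 0.71}
peg {'point': [303.6, 291.8], 'conf': 0.64}
```

Call:
apply_moves(
  rows=[
    [0,0.011,0,0,0,-0.022],
    [0.001,0.021,0,0,0,-0.044],
    [0.0017,0.032,0,0,0,-0.067],
    [0.0017,0.032,0,0,0,-0.067],
  ],
)

```text
clock: 6.62
tcp_pos: [0.5851, 0.1248, 0.1424]
orientation: [-1.263, -2.876, -0.0]
contact_force: [-1.4, -2.2, -1.7]
grip_width: 0.0247
gripper_force: 1.1
```

Call:
apply_moves(
  rows=[
    [0,0.011,0,0,0,-0.022],
    [0.001,0.021,0,0,0,-0.044],
    [0.0017,0.032,0,0,0,-0.067],
    [0.0017,0.032,0,0,0,-0.067],
  ],
)

```text
clock: 7.12
tcp_pos: [0.591, 0.1311, 0.1427]
orientation: [1.109, 2.939, 0.002]
contact_force: [-0.8, -1.5, -1.5]
grip_width: 0.0246
gripper_force: 0.9
```

```bash
python3 - <<'E'
from h import *
s=r.grab_frame('scene'); st()
a=s['pixels'][195:320,250:400]
cv2.imwrite('pics/c3.png',cv2.resize(a,(600,500))[:,:,::-1])
for n in('boss','peg'):
    for x in r.landmark_of(s,n): print(n,x)
E
```

```text
t 7.17 tcp [0.591  0.1311 0.1428] yaw 138.6 F [-1.8 -0.8 -1. ] w 0.025 row [ 0.306 -0.004 -0.009] [0. 0. 0.]
tool angle moved 24.8 rad 0.0765
boss {'point': [314.3, 267.5], 'conf': 0.94}
boss {'point': [311.0, 296.3], 'conf': 0.38}
peg {'point': [216.4, 146.1], 'conf': 0.6}
peg {'point': [256.6, 137.0], 'conf': 0.56}
```

View pics/c3.png

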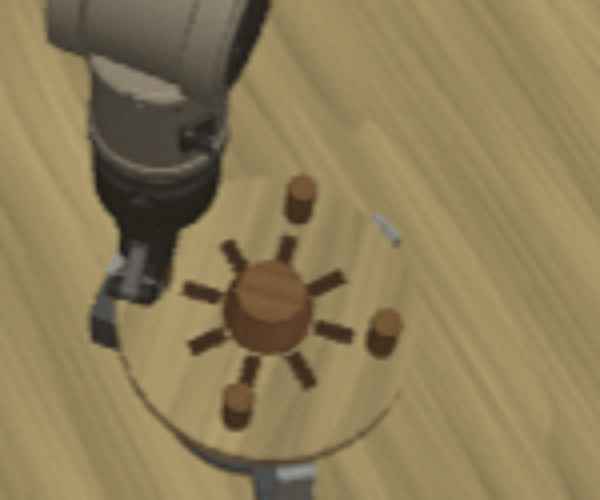

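Call:
apply_moves(
  rows=[
    [0,0.011,0,0,0,-0.022],
    [0.001,0.021,0,0,0,-0.044],
    [0.0017,0.032,0,0,0,-0.067],
    [0.0017,0.032,0,0,0,-0.067],
  ],
)

```text
clock: 7.78
tcp_pos: [0.5945, 0.1345, 0.142]
orientation: [-0.953, -2.991, 0.008]
contact_force: [-6.5, -6.7, 1.7]
grip_width: 0.0248
gripper_force: 4.3
```

Call:
apply_moves(
  rows=[
    [0,0.011,0,0,0,-0.022],
    [0.001,0.021,0,0,0,-0.044],
    [0.0017,0.032,0,0,0,-0.067],
    [0.0017,0.032,0,0,0,-0.067],
  ],
)

```text
clock: 8.28
tcp_pos: [0.597, 0.138, 0.1413]
orientation: [-0.797, -3.033, 0.018]
contact_force: [-12.0, -13.5, 6.9]
grip_width: 0.025
gripper_force: 8.9
```

```bash
python3 - <<'E'
from h import *
st()
E
```

```text
t 8.28 tcp [0.597  0.138  0.1413] yaw 150.6 F [-12.  -13.5   6.9] w 0.025 row [ 0.308  0.024 -0.014] [0. 0. 0.]
tool angle moved 31.6 rad 0.0771
```

Call:
apply_moves(
  rows=[
    [0.001,-0.021,0,0,0,0.044],
    [0.002,-0.032,0,0,0,0.067],
    [0.003,-0.043,0,0,0,0.09],
    [0.003,-0.043,0,0,0,0.09],
    [0.003,-0.043,0,0,0,0.09],
  ],
)

```text
clock: 8.9
tcp_pos: [0.5938, 0.1346, 0.1427]
orientation: [-1.007, -2.975, 0.001]
contact_force: [-3.1, -2.1, 1.2]
grip_width: 0.025
gripper_force: 2.4
```

```bash
python3 - <<'E'
from h import *
st()
s=r.grab_frame('scene')
a=s['pixels'][195:320,250:400]
cv2.imwrite('pics/c4.png',cv2.resize(a,(600,500))[:,:,::-1])
for x in r.landmark_of(s,'boss'): print(x)
E
```

```text
t 8.9 tcp [0.5938 0.1346 0.1427] yaw 142.6 F [-3.1 -2.1  1.2] w 0.025 row [ 0.306 -0.    -0.009] [0. 0. 0.]
tool angle moved 28.2 rad 0.0765
{'point': [311.3, 269.1], 'conf': 0.59}
```

View pics/c4.png

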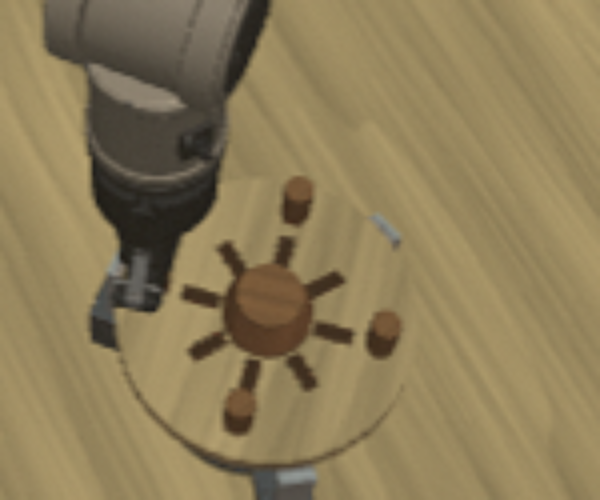

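Call:
apply_moves(
  rows=[
    [0,-0.016,0,0,0,0.033],
    [0,-0.016,0,0,0,0.033],
    [0,-0.016,0,0,0,0.033],
  ],
)

```text
clock: 9.38
tcp_pos: [0.5924, 0.1321, 0.143]
orientation: [1.083, 2.948, 0.002]
contact_force: [0.2, 0.3, 1.0]
grip_width: 0.0252
gripper_force: 0.0
```

```bash
python3 - <<'E'
from h import *
st(); print(r.get_obs()['contact_force'])
E
```

```text
t 9.38 tcp [0.5924 0.1321 0.143 ] yaw 139.7 F [0.2 0.3 1. ] w 0.025 row [ 0.308 -0.005 -0.008] [0. 0. 0.]
tool angle moved 26.0 rad 0.0769
[0.20754594 0.25666167 0.95069395]
```

Call:
apply_moves(
  rows=[
    [0,0,-0.2,0,0,0],
    [0,0,-0.28,0,0,0],
    [0.308,-0.005,-0.28,0,0,0],
    [0.308,-0.005,-0.28,0,0,0],
    [0.308,-0.005,-0.28,0,0,0],
  ],
  claw=0.29,
)

```text
clock: 10.0
tcp_pos: [0.5317, 0.1813, 0.2129]
orientation: [1.081, 2.949, 0.0]
contact_force: [0.1, -0.2, 0.5]
grip_width: 0.0252
gripper_force: 0.0
```

Call:
apply_moves(
  rows=[
    [0,0,0.08,0,0,0],
    [0,0,0.12,0,0,0],
    [0,0,0.16,0,0,0],
    [0,0,0.16,0,0,0],
  ],
  claw=0,
)

```text
clock: 10.5
tcp_pos: [0.5317, 0.1799, 0.1714]
orientation: [-1.085, -2.946, 0.002]
contact_force: [1.0, -0.1, 0.5]
grip_width: 0.0001
gripper_force: 0.0
```

```bash
python3 - <<'E'
from h import *
st()
s=r.grab_frame('scene')
for x in r.landmark_of(s,'boss'): print(x)
E
```

```text
t 10.5 tcp [0.5317 0.1799 0.1714] yaw 139.6 F [ 1.  -0.1  0.5] w 0.0 row [-0.001  0.007  0.105] [0. 0. 0.]
tool angle moved -74.8 rad 0.0017
{'point': [312.6, 269.5], 'conf': 0.9}
```

Descend 15 mm in small steps.

Call:
apply_moves(
  rows=[
    [0,0.006,0.02,0,0,0],
    [0,0.006,0.04,0,0,0],
    [0,0.006,0.052,0,0,0],
    [0,0.006,0.06,0,0,0],
  ],
)

```text
clock: 11.1
tcp_pos: [0.533, 0.1816, 0.1576]
orientation: [-1.085, -2.948, 0.0]
contact_force: [-0.8, -1.3, 5.1]
grip_width: -0.0005
gripper_force: 2.7
```

Call:
apply_moves(
  rows=[
    [0,0,0.008,0,0,0],
    [0,0,0.016,0,0,0],
    [0,0,0.016,0,0,0],
  ],
)

```text
clock: 11.48
tcp_pos: [0.5336, 0.1823, 0.1544]
orientation: [1.085, 2.947, 0.002]
contact_force: [-0.9, 0.2, 5.0]
grip_width: 0.0001
gripper_force: 2.3
```

Call:
apply_moves(
  rows=[
    [0,0,0.008,0,0,0],
    [0,0,0.016,0,0,0],
    [0,0,0.016,0,0,0],
  ],
)

```text
clock: 11.85
tcp_pos: [0.5333, 0.1822, 0.1503]
orientation: [1.084, 2.948, 0.001]
contact_force: [-0.7, -0.0, -0.5]
grip_width: -0.0005
gripper_force: 0.0
```

Call:
apply_moves(
  rows=[
    [0,0,0.008,0,0,0],
    [0,0,0.016,0,0,0],
    [0,0,0.016,0,0,0],
  ],
)

```text
clock: 12.22
tcp_pos: [0.5329, 0.1812, 0.1451]
orientation: [-1.085, -2.947, 0.001]
contact_force: [-0.8, -0.2, -0.4]
grip_width: -0.0002
gripper_force: 0.0
```

Call:
apply_moves(
  rows=[
    [0,0,0.008,0,0,0],
    [0,0,0.016,0,0,0],
    [0,0,0.016,0,0,0],
  ],
)

```text
clock: 12.6
tcp_pos: [0.533, 0.1815, 0.1415]
orientation: [-1.085, -2.948, 0.0]
contact_force: [0.3, 0.4, -0.1]
grip_width: -0.0002
gripper_force: 0.0
```

```bash
python3 - <<'E'
from h import *
st()
s=r.grab_frame('scene')
a=s['pixels'][205:330,240:390]
cv2.imwrite('pics/c5.png',cv2.resize(a,(720,600),interpolation=cv2.INTER_CUBIC)[:,:,::-1])
for x in r.landmark_of(s,'boss'): print(x)
E
```

```text
t 12.6 tcp [0.533  0.1815 0.1415] yaw 139.6 F [ 0.3  0.4 -0.1] w -0.0 row [-0.001 -0.001 -0.014] [0. 0. 0.]
tool angle moved 159.4 rad 0.0005
{'point': [314.7, 271.6], 'conf': 0.82}
```

View pics/c5.png

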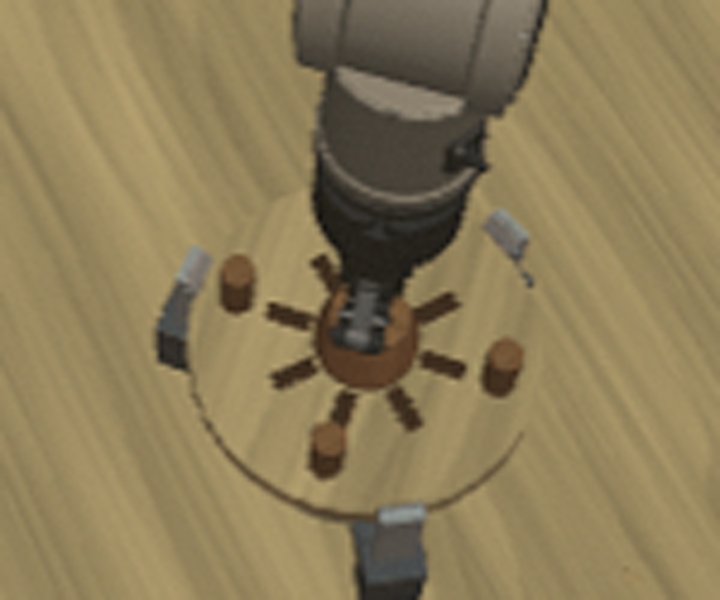

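Call:
apply_moves(
  rows=[
    [0,0,0.008,0,0,0],
    [0,0,0.016,0,0,0],
    [0,0,0.016,0,0,0],
  ],
)

```text
clock: 13.08
tcp_pos: [0.533, 0.1815, 0.1375]
orientation: [-1.085, -2.948, 0.0]
contact_force: [-0.1, 0.7, 0.2]
grip_width: 0.0
gripper_force: 0.0
```

Call:
apply_moves(
  rows=[
    [0,0,0.008,0,0,0],
    [0,0,0.016,0,0,0],
    [0,0,0.016,0,0,0],
  ],
)

```text
clock: 13.45
tcp_pos: [0.5343, 0.1824, 0.1362]
orientation: [1.084, 2.945, 0.002]
contact_force: [-3.9, -2.5, 19.1]
grip_width: 0.0004
gripper_force: 9.3
```

Call:
apply_moves(
  rows=[
    [0,0,0.003,0,0,0],
    [0,0,0.006,0,0,0],
    [0,0,0.006,0,0,0],
  ],
)

```text
clock: 13.82
tcp_pos: [0.5351, 0.1829, 0.1363]
orientation: [1.084, 2.944, 0.004]
contact_force: [-6.3, -3.7, 29.1]
grip_width: 0.0001
gripper_force: 14.6
```

Solid at the home height. Retreat and look.

Call:
apply_moves(
  rows=[
    [0,0,-0.1,0,0,0],
    [0,0,-0.3,0,0,0],
    [0,-0.4,-0.6,0,0,0],
    [0,-0.8,-0.6,0,0,0],
    [0,-0.8,-0.6,0,0,0],
  ],
)

```text
clock: 14.45
tcp_pos: [0.421, 0.05, 0.2754]
orientation: [1.085, 2.948, 0.0]
contact_force: [0.4, -2.7, 1.5]
grip_width: 0.0002
gripper_force: 0.0
```

Call:
apply_moves(
  rows=[
    [0,-0.4,0,0,0,0],
    [0,-0.4,0,0,0,0],
    [0,-0.4,0,0,0,0],
  ],
)

```text
clock: 14.82
tcp_pos: [0.3555, -0.0271, 0.2749]
orientation: [1.093, 2.945, -0.004]
contact_force: [0.2, 0.8, 0.2]
grip_width: -0.0001
gripper_force: 0.0
```

```bash
python3 - <<'E'
from h import *
st()
s=r.grab_frame('scene');t=r.grab_frame('top')
a=cv2.resize(s['pixels'][220:325,260:370],(400,400),interpolation=cv2.INTER_CUBIC);b=cv2.resize(t['pixels'][150:255,160:265],(400,400),interpolation=cv2.INTER_CUBIC)
cv2.imwrite('pics/c6.png',np.hstack([a,b])[:,:,::-1])
for f in(s,t):
  for n in ('boss','mallet','gouge','bottle','offcut'):print(n,[x['point'] for x in r.landmark_of(f,n)[:1]])
E
```

```text
t 14.82 tcp [ 0.3555 -0.0271  0.2749] yaw 139.3 F [0.2 0.8 0.2] w -0.0 row [0.006 1.095 0.517] [0. 0. 0.]
tool angle moved -65.0 rad 0.2735
boss []
mallet [[220.2, 147.0]]
gouge [[378.4, 345.1]]
bottle [[257.1, 137.5]]
offcut [[312.4, 375.9]]
boss [[212.2, 203.3]]
mallet [[430.8, 200.2]]
gouge [[141.3, 243.6]]
bottle [[430.0, 243.9]]
offcut [[144.8, 177.0]]
```

View pics/c6.png

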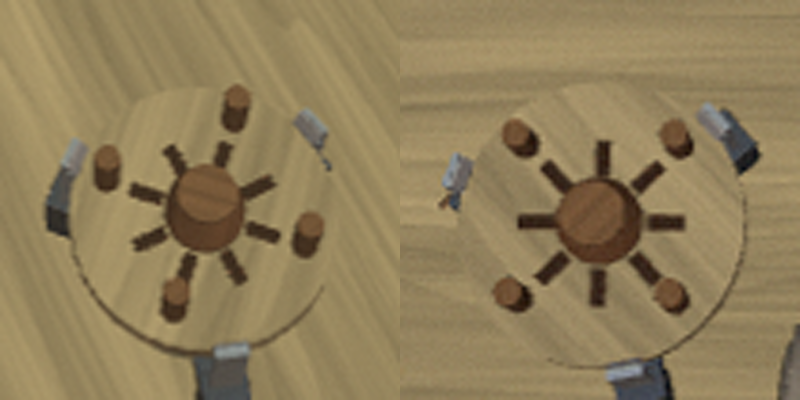

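```bash
python3 - <<'E'
from h import *
s=r.grab_frame('scene');t=r.grab_frame('top')
C=np.array([.533,.181])
k0,kt=110/400,105/400
ins={'s':[(77,155),(312,128),(231,351)],'t':[(457,172),(714,118),(626,372)]}
for f,n,ox,oy,kx,ky in((s,'s',260,220,110/400,105/400),(t,'t',160,150,kt,kt)):
    for p in ins[n]:
        X=onz(f,(ox+p[0]*kx,oy+p[1]*ky),.116)[:2]-C
        print(n,np.degrees(np.arctan2(X[1],X[0])).round(1),np.hypot(*X).round(4))
# rim gap: project disc-top circles; boss top height test
for z in (.136,.142,.148): print(z,proj(s,[[.533,.181,z]]),proj(t,[[.533,.181,z]]))
# overlay z .101 rim on both
out=[]
for f,x0,y0,w in((s,260,220,110),(t,160,150,105)):
    k=5; im=cv2.resize(f['pixels'][y0:y0+105,x0:x0+w],None,fx=k,fy=k,interpolation=cv2.INTER_CUBIC)[:,:,::-1].copy()
    a=np.linspace(0,2*np.pi,90)
    P=proj(f,np.c_[C[0]+.1*np.cos(a),C[1]+.1*np.sin(a),0*a+.101])
    for q in P: cv2.circle(im,(int((q[0]-x0+.5)*k),int((q[1]-y0+.5)*k)),1,(0,0,255),-1)
    out.append(cv2.resize(im,(400,400)))
cv2.imwrite('pics/c7.png',np.hstack(out))
E
```

```text
s -48.6 0.0981
s -171.3 0.1037
s 73.0 0.1068
t -80.6 0.1785
t -79.1 0.3582
t -110.1 0.3084
0.136 [[315.90565465 270.59407793]] [[210.45462239 204.49076024]]
0.142 [[316.07330738 269.65274651]] [[210.04817817 204.05201629]]
0.148 [[316.24247714 268.70270324]] [[209.6374541  203.60862065]]
```

View pics/c7.png

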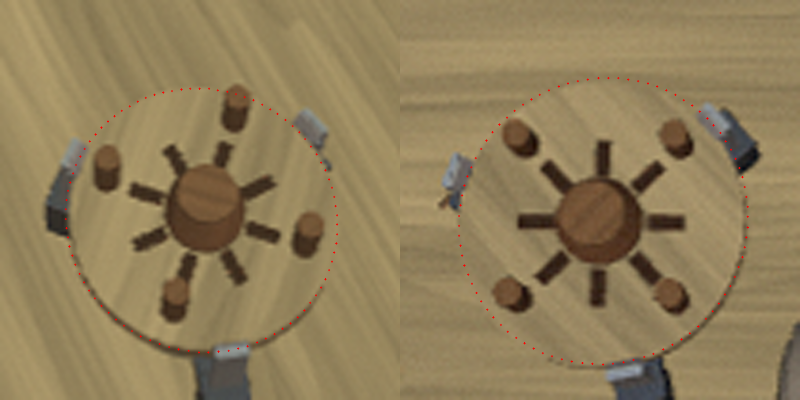

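```bash
python3 - <<'E'
from h import *
t=r.grab_frame('top');s=r.grab_frame('scene');C=np.array([.533,.181]);k=105/400
S=[(77,155),(312,128),(231,351)];T=[(314,118),(57,172),(226,372)]
T=[T[2],T[0],T[1]]
W=[onz(t,(160+p[0]*k,150+p[1]*k),.116)[:2]-C for p in T]
for X in W: print('t',np.degrees(np.arctan2(X[1],X[0])).round(1),np.hypot(*X).round(4))
for f in (s,t): print([ (np.round(x['rect'],1).tolist(),round(x['conf'],2)) for x in r.search_frame(f,'catch0')])
st()
E
```

```text
t -167.9 0.1101
t -49.5 0.1024
t 74.0 0.1018
[([315.6, 310.9, 7.5, 10.4], 0.66), ([277.5, 256.5, 8.3, 16.5], 0.64), ([340.2, 247.9, 12.0, 13.0], 0.6)]
[([237.4, 179.7, 6.8, 6.6], 0.62)]
t 15.72 tcp [ 0.3572 -0.025   0.275 ] yaw 139.6 F [ 0.6 -0.3  0.7] w 0.0 row [-1.000e-03  1.083e+00  5.200e-01] [0. 0. 0.]
tool angle moved -65.0 rad 0.2708
```

```bash
python3 - <<'E'
from h import *
to((.4857,.1727,.17),-170)
E
```

```text
t 15.72 tcp [ 0.3572 -0.025   0.275 ] yaw 139.6 F [ 0.6 -0.3  0.7] w 0.0 row [0.121 0.935 0.42 ] [-0.    0.   -0.56]
```

Call:
apply_moves(
  rows=[
    [0.12,0.935,0.1,0,0,-0.56],
    [0.12,0.935,0.1,0,0,-0.56],
    [0.12,0.935,0.1,0,0,-0.56],
    [0.12,0.935,0.1,0,0,-0.56],
    [0.12,0.935,0.3,0,0,-0.56],
  ],
)

```text
clock: 16.35
tcp_pos: [0.4894, 0.1778, 0.2018]
orientation: [-0.285, 3.122, 0.009]
contact_force: [0.3, -1.0, -1.1]
grip_width: -0.0001
gripper_force: 0.0
```

```bash
python3 - <<'E'
from h import *
to((.4857,.1727,.11),-170)
E
```

```text
t 16.35 tcp [0.4894 0.1778 0.2018] yaw -169.6 F [ 0.3 -1.  -1.1] w -0.0 row [ 0.021 -0.019  0.367] [0.003 0.005 0.005]
```

Call:
apply_moves(
  rows=[
    [0.02,-0.015,0.05,0,0,0],
    [0.02,-0.015,0.2,0,0,0],
    [0.02,-0.015,0.32,0,0,0],
    [0.02,-0.015,0.367,0,0,0],
    [0.02,-0.015,0.367,0,0,0],
  ],
)

```text
clock: 16.98
tcp_pos: [0.4817, 0.1673, 0.1088]
orientation: [-0.27, 3.13, -0.001]
contact_force: [-0.1, -1.3, 0.4]
grip_width: 0.0001
gripper_force: 0.0
```

Call:
apply_moves(
  rows=[
    [0,0,0.01,0,0,0],
    [0,0,0.02,0,0,0],
    [0,0,0.03,0,0,0],
    [0,0,0.03,0,0,0],
  ],
)

```text
clock: 17.48
tcp_pos: [0.482, 0.1679, 0.1011]
orientation: [-0.273, 3.129, -0.0]
contact_force: [-1.2, -1.0, 4.5]
grip_width: -0.0007
gripper_force: 2.0
```

Call:
apply_moves(
  rows=[
    [0,0,-0.2,0,0,0],
    [0,0,-0.45,0,0,0],
    [0,0,-0.6,0,0,0],
    [0.3,0.3,-0.6,0,0,0],
    [0.3,0.3,-0.6,0,0,0],
  ],
)

```text
clock: 18.1
tcp_pos: [0.3932, 0.2301, 0.2513]
orientation: [-0.274, 3.128, 0.0]
contact_force: [-0.3, -0.0, 0.2]
grip_width: -0.0
gripper_force: 0.0
```

Call:
apply_moves(
  rows=[
    [0,0,0,0,0,0],
    [0,0,0,0,0,0],
  ],
)

```text
clock: 18.35
tcp_pos: [0.3954, 0.2283, 0.2507]
orientation: [-0.272, 3.129, -0.001]
contact_force: [-0.2, 0.1, 0.1]
grip_width: -0.0003
gripper_force: 0.0
```

```bash
python3 -c "
from h import *
st(); print(r.hand_in())"
```

```text
t 18.35 tcp [0.3954 0.2283 0.2507] yaw -170.0 F [-0.2  0.1  0.1] w -0.0 row [-0.509 -0.281  0.423] [0. 0. 0.]
tool angle moved 226.5 rad 0.1455
the job is handed in; nothing more can be done
None
```

I turned the plate until it meshed, pressed it home with readings up to about 30 N, and handed in at 18.4 s. Contact heights put it at its home level at the centre and beside one catch. That all three catches snapped is inferred from those heights, since the pictures were too coarse to show it. The tools and other things around it still read in place.

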